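# Seat the nested lids on the bearing tin and lift off the outer one

### The job

Slide the dust shutter of the bearing tin fully open by its upright grip, then pick up the pair of nested lids by the inner lid's round post (it sticks up through the outer lid's collar), carry them together and set them down gently on the tin, so that the inner lid sits fully home in the mouth with the outer lid still nested on it. Then let go of the post, grip the outer lid by its collar and lift it off alone, leaving the inner lid seated and undisturbed and the shutter fully open. Finish while still holding the outer lid still and level in the gripper, its lower rim higher than the top of the inner lid's post, and do not knock the other things about.

Things in the scene. Friction and masses are not known exactly. Their poses are not given: they have to be found in the camera images.
- station: fixed tin station on the table: a dark base plate 130 x 300 x 10 mm carrying a round gold tin and two aluminium rails. Origin: centre of the plate's underside, on the table; its y runs along the rails, z up. The tin's axis is at y = -55 mm. The rails run along y at x = -58 and +58 mm (8 mm wide), their tops 72 mm above the table
- tin_mouth (a point): centre of the tin's mouth, in the plane of its rim, 60 mm above the table; axes as the station. The tin is 88 mm across outside, 80 mm inside, 50 mm tall
- shutter (a joint): how far the dust shutter is slid, in m: 0 = over the tin, 0.115 = fully open, end of travel; grows along the station's +y, away from the tin. About 2 N of friction; stays where left. The shutter is an aluminium plate 104 (x) x 100 (y) x 3 mm running 2 mm above the tin's rim
- shutter_grip (a point): centre of the top of the black upright grip on the shutter, 99 mm above the table: a block 24 mm (station x) by 14 mm (station y), standing 34 mm above the shutter plate, near the plate's +y end (40 mm in +y from the plate's centre)
- rest: fixed black rubber ring 92 mm across, 80 mm inside, 20 mm tall, on which the nested lids lie at the start; origin at the centre of its underside
- inner_lid: round aluminium lid, about 0.3 kg. Origin: centre of its underside, z up. Upwards: plug 74 mm across (chamfered foot), 0 to 8 mm, goes into the tin with 2 mm play all round; flange 88 mm across, 8 to 13 mm, lies on the tin's rim (seated, the origin is 8 mm below the rim); step 68 mm across to 21 mm, carries the outer lid's roof; post 16 mm in diameter to 78 mm
- outer_lid: grey steel outer lid, about 0.15 kg, loose on the inner lid. Origin: centre of its lower rim, z up. Skirt 100 mm across (94 inside), 0 to 10 mm; roof 10 to 14 mm; central collar (tube) 42 mm across, bore 32, from 14 to 39 mm. Nested, its origin is 11 mm above the inner lid's and the post sticks out 28 mm above the collar. Gripping the collar lifts this lid only; gripping the post lifts both
- small_tin: small closed gold tin with a dark lid and a little knob, 72 mm across, 69 mm tall; origin at the centre of its underside. Not part of the job
- headset_a: bicycle headset, gold foot and black cap, about 52 mm across, 75 mm tall, standing; origin at the centre of its underside. Leave alone
- headset_b: another such headset, black cap, 75 mm tall. Leave alone
- headset_c: headset with a steel cap, 90 mm tall. Leave alone
- bearing: steel bearing ring lying flat, 52 mm across, 10 mm thick. Leave alone
- jar: clear plastic jar with a white cap, 68 mm across, 75 mm tall. Leave alone
- wrench: steel wrench lying flat, 160 mm long. Leave alone

How it is judged:
On the way, in this order (a step that is already met when the one before it is completed fails the run):
1. the shutter is slid fully open (within 8 mm of the end of its travel) (value of joint shutter above 0.107 m), for 0.2 s.
2. the inner lid is fully home in the tin's mouth with the outer lid still nested on it (value of joint shutter above 0.107 m and horizontal distance between inner_lid and tin_mouth below 0.0045 m and z of inner_lid in the frame of tin_mouth between -0.0105 and -0.0055 m and angle between inner_lid's own z axis and vertical below 0.04 rad and z of outer_lid in the frame of inner_lid between 0.008 and 0.0135 m and angle between outer_lid's own z axis and vertical below 0.06 rad and linear speed of inner_lid below 0.02 m/s), for 0.3 s.
At the end, for the whole second after the job is handed in: Shutter within 8 mm of fully open; inner lid untouched in the tin: within 4.5 mm of its axis, 2.5 mm of seated height, 0.04 rad of level; fingers hold the outer lid still, within 0.2 rad of level, its rim over 71 mm above the tin rim (post top: 70 mm), touching neither inner lid nor station (value of joint shutter above 0.107 m and horizontal distance between inner_lid and tin_mouth below 0.0045 m and z of inner_lid in the frame of tin_mouth between -0.0105 and -0.0055 m and angle between inner_lid's own z axis and vertical below 0.04 rad and z of outer_lid in the frame of tin_mouth above 0.071 m and angle between outer_lid's own z axis and vertical below 0.2 rad and linear speed of outer_lid below 0.04 m/s and linear speed of inner_lid below 0.02 m/s and contact force between outer_lid and the fingers above 1 N and contact force between outer_lid and inner_lid below 0.1 N and contact force between outer_lid and station below 0.1 N and contact force between inner_lid and the arm below 0.3 N and contact force between inner_lid and the fingers below 0.3 N); the arm keeps its last pose, push and grip.
It fails at once if the lids come apart (outer more than 20 mm up from its nested place) while the inner lid is not seated in the tin, or the inner lid is then lifted or tipped (distance between outer_lid and inner_lid above 0.031 m and not (horizontal distance between inner_lid and tin_mouth below 0.006 m and z of inner_lid in the frame of tin_mouth below -0.004 m and angle between inner_lid's own z axis and vertical below 0.08 rad)).
It fails at once if the lids are dropped (inner lid moves faster than 0.4 m/s with no finger on it) (contact force between inner_lid and the fingers below 0.05 N and linear speed of inner_lid above 0.4 m/s).
It fails at once if a bystander is moved more than 30 mm (distance of any of small_tin, headset_a, headset_b, headset_c, bearing, jar, wrench from where it was at the start of the episode above 0.03 m).
It also fails if it takes over 64 s, if anything falls off the work surface, if the arm or the gripper's body presses on something with over 40 N, if the wrist force passes 120 N, or if a joint passes its speed limit or range.

### The arm

A 7-joint arm with a two-finger parallel gripper is mounted at the origin on the work surface. World frame = base frame: x ahead of the robot, y to its left, z up, the work surface at z = 0. Lengths are in m, angles in rad, forces in N, time in s.
With the tool pointing down it reaches from about 0.4 to 0.875 m from the base axis. Payload 19.3 kg.
Tool frame: the origin (TCP) lies at the very end of the fingers, on their centre line; the grasp point (between the pads) lies bot.grasp_offset behind it (bot.grasp_offset is the distance from the TCP to the grasp point, in m); z points along the fingers, y is the direction in which the jaws open and shut (so a half turn about z gives the same grasp; the last joint's range is limited). The gripper opens to 85 mm and grips with 20 to 120 N. Pads are 22 mm wide; open, the fingers measure 114 mm over their backs; the gripper's body (76 mm by 85 mm) begins 54 mm behind the grasp point. The pads swing forward as they close: fully open they stand 13 mm farther back than shut.
Start: joints at [-1.332, 0.521, -0.036, 1.599, 0.021, 1.021, -0.113], TCP at [0.19, 0.595, 0.209] pointing down, gripper open.
Joint ranges: [-2.91, 2.91], [-0.3, 2.13], [-1.5, 1.42], [0.17, 2.43], [-1.26, 4.41], [0.16, 1.93], [-2.52, 2.52]. Speed limits (rad/s): [1.89, 1.89, 2.39, 2.39, 3.01, 3.01, 3.01].

### API

Orientations are given as [roll, pitch, yaw] about the fixed x, y, z axes, in that order (R = Rz(yaw) Ry(pitch) Rx(roll)).
In Python, from workcell import bot gives the robot as it stands. The module is installed in compiled form; this text tells all that it offers.
- The arm moves only by the shell command python3 -m handwheel 'ROWS' [OPENING] [FORCE]. ROWS is JSON, a list of rows, each a list of 6 numbers: the shift along the tool's x, y, z as a fraction of full scale, then the turn, a rotation vector about the tool's x, y, z as a fraction of full scale. In form: [[x, y, z, rx, ry, rz], ...]. A call has 1 to 8 rows; each row shifts and turns the commanded pose from where the row before left it, along the tool's axes as they then stand; what a row does not reach is not made up. Full scale, the value 1, is 0.025 m for a shift and 360 degrees for a turn. A row lasts 1/8 s, in which the tool goes at most 62.5 mm and 10.7 degrees, less where a joint would pass 70% of its speed; a pose out of reach is approached as far as the arm can. A call with a number of a shift or a turn outside -1 to 1 is refused whole. A call with a gripper value outside its range is refused whole. OPENING is the closure, from -1 (fully open) to 1 (shut), set as the call begins (- or left out, the last holds). The fingers move at their own pace and stop on an object; FORCE is the grip in N (left out, the last holds). Time passes only in rows, so rows that do not move let the fingers close. It gives the time, the measured TCP pose, the force and the opening at its end, in the units of the state.
- bot.observe(): the state, without advancing time (a new reading comes with each control period).
- bot.grab_frame(name): name is "scene" or "top"; returns a dict with "pixels" (400x640x3 uint8, blue, green, red), "vertical_fov" (degrees; the focal length in pixels is half the picture's height over the tangent of half this angle, whatever the lens; pixels are square), "cx", "cy" (the principal point, pixels), "D" ([k1, k2, p1, p2, k3] as OpenCV has them; the pictures are not rectified), "R" (3x3) and "t" (3): a world point X has camera coordinates R X + t. Camera axes: x right, y down, z forward; pixel columns grow to the right and rows downward; lengths in m; the calibration is good to about 2 mm. A picture is of the moment at which its call begins. There is no depth.
- bot.job_done(): hands the job in, once; it reports no verdict.
Trained networks look in a picture, given as the dict that the camera call returned (one of the last four; its "shot" number tells which), for a name from the list of things; names that differ only in an ending like _2 or _b are one class to them, and where a whole thing is asked for, a point or a joint stands for the part that bears it (a point fixed in the world has none). Each returns a list of dicts, best first, with "score" (0 to 1); they miss things now and then, are a little off and sometimes report something else, mostly with a low value. They report only what shows in the picture. A call takes as long as a camera call.
- bot.trace(picture, thing): "region" (400x640 bool, what is visible of it) and "point" ([column, row] in pixels, amid what is visible of it).
The state is a dict: "clock": time; "qpos": joint angles; "qd": joint speeds; "joint_efforts": joint torques, N m; "position": TCP position; "tool_rot": TCP orientation; "force": force on the tool from outside, world axes, zero at the start; "moment": the same for the moment, N m; "grip_width": finger opening in m.
Only numpy, scipy, OpenCV 4.12 (cv2) and the standard library are available. Lean on these libraries where they do the work, as an engineer would, in place of code of your own. Each camera call takes 0.05 s, during which the arm holds its last target.

## Working session

There is one attempt and no reset: what is moved stays moved. The work goes in short steps, Python scripts to look and compute and a shell command to move; the robot and the scene stay as the last step left them, time stands still between calls to the robot, and variables do not carry over. Pictures are saved under pics/ and viewed, and the job is handed in when it is done.

```bash
mkdir -p pics
cat > h.py <<'E'
import numpy as np, cv2, json
from workcell import bot
def K(f):
    fl=200/np.tan(np.radians(f["vertical_fov"])/2)
    return np.array([[fl,0,f["cx"]],[0,fl,f["cy"]],[0,0,1.]])
def ray(f,uv):
    n=cv2.undistortPoints(np.array([[uv]],float),K(f),np.array(f["D"],float))[0,0]
    R=np.array(f["R"]);t=np.array(f["t"])
    return -R.T@t, R.T@np.array([n[0],n[1],1])
def atz(f,uv,z):
    c,d=ray(f,uv); return c+d*(z-c[2])/d[2]
def proj(f,X):
    r=cv2.Rodrigues(np.array(f["R"],float))[0]
    return cv2.projectPoints(np.array(X,float).reshape(-1,1,3),r,np.array(f["t"],float),K(f),np.array(f["D"],float))[0][:,0]
def tri(*fu):
    A=0;b=0
    for f,uv in fu:
        c,d=ray(f,uv);d=d/np.linalg.norm(d);P=np.eye(3)-np.outer(d,d);A=A+P;b=b+P@c
    return np.linalg.solve(A,b)
E
python3 - <<'E'
from h import *
o=bot.observe();print(o,bot.grasp_offset)
for n in("scene","top"):
    f=bot.grab_frame(n);cv2.imwrite(f"pics/{n}0.png",f["pixels"])
    print(n,f["vertical_fov"],f["cx"],f["cy"],f["D"],-np.array(f["R"]).T@np.array(f["t"]))
    for th in["station","shutter","shutter_grip","rest","inner_lid","outer_lid","small_tin","headset_a","headset_c","bearing","jar","wrench"]:
        r=bot.trace(f,th)
        print(th,[(round(x["score"],2),np.round(x["point"],1).tolist(),int(x["region"].sum())) for x in r[:3]])
E
```

```text
{'clock': 0.0, 'qpos': array([-1.33221909,  0.52201266, -0.03633207,  1.59998651,  0.02119671,
        1.02112205, -0.11280003]), 'qd': array([ 9.85325550e-04, -3.93996481e-04, -2.89270679e-03,  1.24088427e-03,
        3.99440853e-04,  4.61245427e-05,  1.10138951e-03]), 'joint_efforts': array([-1.45026865e-03, -9.27120996e+01,  1.97910190e+00, -3.69955659e+01,
        1.77356147e-02,  8.07103846e-03,  6.23638766e-05]), 'position': array([0.18985735, 0.59508605, 0.20863424]), 'tool_rot': array([-3.14045157e+00,  7.71050212e-05,  2.83280739e+00]), 'force': array([-0.81230956,  0.4158417 , -0.45129529]), 'moment': array([-0.02573177,  0.0004155 , -0.02127616]), 'grip_width': 0.08516527777082154} 0.0187
scene 57.64156553004976 322.0422710371026 201.88254677271814 [-0.04022087  0.          0.          0.          0.        ] [1.21467121 0.49571244 0.57472011]
station [(0.64, [398.3, 222.9], 5280)]
shutter [(0.95, [383.4, 197.2], 801)]
shutter_grip [(0.59, [384.2, 202.9], 804)]
rest [(0.63, [273.1, 201.6], 188)]
inner_lid [(0.7, [382.7, 199.8], 770), (0.58, [273.3, 177.5], 82)]
outer_lid [
[... 443 characters left out ...]
35 197.95549798933862 [-0.06509652  0.          0.          0.          0.        ] [0.54356947 0.03998041 1.05041837]
station [(0.97, [275.2, 238.2], 5771)]
shutter [(0.71, [293.1, 234.7], 1647)]
shutter_grip [(0.87, [290.9, 233.7], 1658)]
rest []
inner_lid [(0.71, [172.6, 184.8], 697), (0.46, [407.1, 188.9], 86)]
outer_lid [(0.17, [390.6, 263.4], 322)]
small_tin [(0.7, [450.6, 242.2], 772)]
headset_a [(0.72, [494.6, 160.0], 366), (0.69, [391.2, 261.7], 284), (0.63, [378.2, 129.6], 299)]
headset_c [(0.72, [494.6, 160.0], 366), (0.69, [391.2, 261.7], 284), (0.63, [378.2, 129.6], 299)]
bearing [(0.47, [401.1, 214.3], 145)]
jar [(0.94, [172.3, 187.3], 698)]
wrench [(0.82, [281.3, 137.2], 438)]
```

View pics/scene0.png

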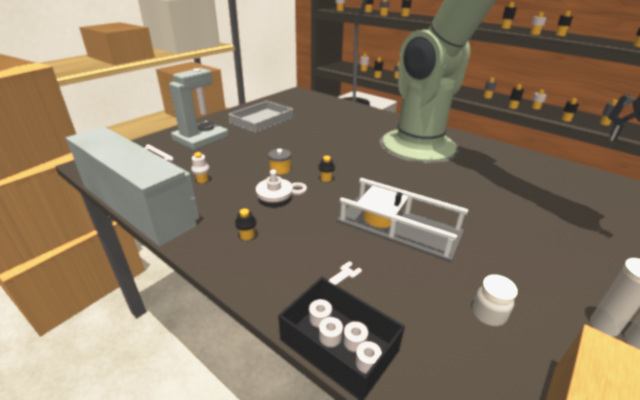

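View pics/top0.png

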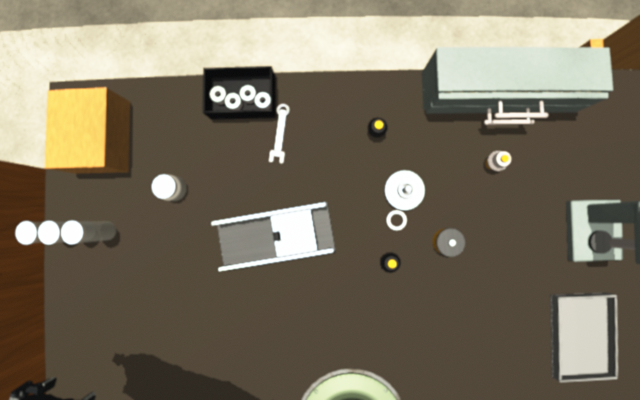

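Run:
```python
import cv2
a=cv2.imread("pics/top0.png")
cv2.imwrite("pics/topz.png",cv2.resize(a[150:300,200:430],None,fx=3.4,fy=3.4,interpolation=cv2.INTER_CUBIC))
a=cv2.imread("pics/scene0.png")
cv2.imwrite("pics/scz.png",cv2.resize(a[140:290,240:470],None,fx=3.4,fy=3.4,interpolation=cv2.INTER_CUBIC))
```

```text
(no output)
```

View pics/topz.png

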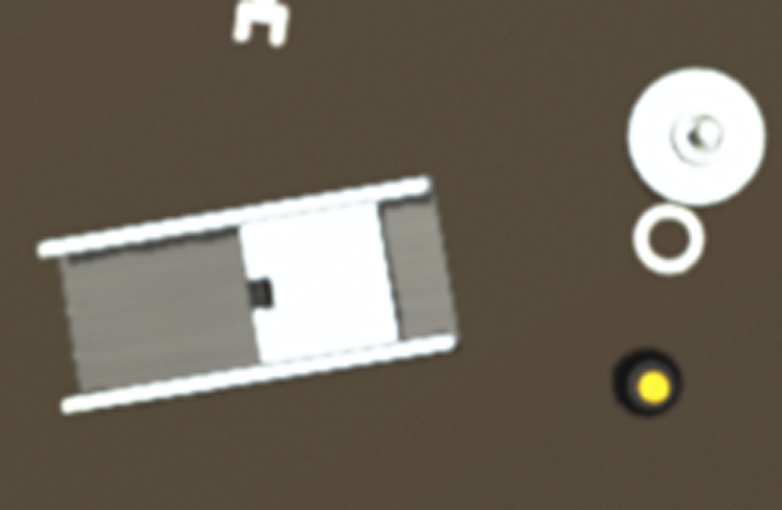

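View pics/scz.png

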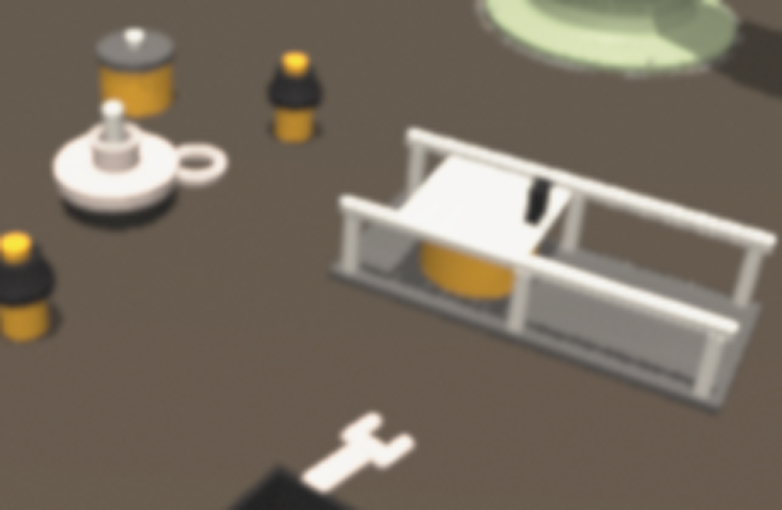

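The scene view shows the lids at (273,190), with the bearing ring touching them at (300,187) and the station around (400,215). The top view shows the lids at (405,190) and the shutter grip at (277,237). Next I'll fit the poses precisely.

```bash
cat > fit.py <<'E'
from h import *
from scipy.optimize import least_squares
def subz(p,ox,oy): return [(p[0]+.5)/3.4+ox-.5,(p[1]+.5)/3.4+oy-.5]
def stpts(p,X):
    x,y,th=p;c,s=np.cos(th),np.sin(th);X=np.array(X,float)
    return np.c_[x+c*X[:,0]-s*X[:,1],y+s*X[:,0]+c*X[:,1],X[:,2]]
if __name__=="__main__":
    ft=bot.grab_frame("top");fs=bot.grab_frame("scene")
    T=lambda p:subz(p,200,150); S=lambda p:subz(p,240,140)
    for n,f,p in(("railUL",ft,T((38,249))),("railUR",ft,T((431,184))),("railLL",ft,T((62,406))),("railLR",ft,T((458,343)))):
        print(n,p,atz(f,p,.072))
    print("grip",atz(ft,T((262,293)),.099))
    print("post",tri((ft,T((707,133))),(fs,S((112,107)))), atz(ft,T((707,133)),.09),atz(fs,S((112,107)),.09))
    g=cv2.cvtColor(ft["pixels"],cv2.COLOR_BGR2GRAY)
    m=(g>160).astype(np.uint8)
    sub=np.zeros_like(m);sub[165:212,380:430]=m[165:212,380:430]
    cs,_=cv2.findContours(sub,cv2.RETR_EXTERNAL,cv2.CHAIN_APPROX_NONE)
    c=max(cs,key=cv2.contourArea);c=c[c[:,0,1]<205]  if 0 else c
    e=cv2.minEnclosingCircle(c);print("lid circ",e,atz(ft,e[0],.036), cv2.fitEllipse(c))
    w=[atz(ft,[e[0][0]+e[1],e[0][1]],.036)-atz(ft,[e[0][0]-e[1],e[0][1]],.036)];print(w)
    for n,p,z in(("bearing",(397,220.5),.01),("hsA",(391.2,261.7),.07),("hsB",(378,126),.07),("small",(452,242),.07),("hsC",(505,158),.09),("jar",(167,187),.075),("wr",(281,137),.005)):
        print(n,np.round(atz(ft,p,z),3))
E
python3 fit.py
```

```text
railUL [210.8235294117647, 222.88235294117646] [0.53734859 0.34432715 0.072     ]
railUR [326.4117647058824, 203.76470588235293] [0.58032426 0.05358436 0.072     ]
railLL [217.88235294117646, 269.05882352941177] [0.42196234 0.32715676 0.072     ]
railLR [334.3529411764706, 250.52941176470588] [0.46424996 0.03591541 0.072     ]
grip [0.50386821 0.17467057 0.099     ]
post [ 0.61420498 -0.14748194  0.08832228] [ 0.61279113 -0.1456276   0.09      ] [ 0.61707954 -0.14720942  0.09      ]
lid circ ((402.775146484375, 191.8579864501953), 22.473876953125) [ 0.60890586 -0.14340154  0.036     ] ((404.0683288574219, 190.35037231445312), (38.82709503173828, 41.578163146972656), 25.07221031188965)
[array([-0.00205749, -0.11612551,  0.        ])]
bearing [ 0.535 -0.131  0.01 ]
hsA [ 0.434 -0.104  0.07 ]
hsB [ 0.774 -0.08   0.07 ]
small [ 0.48  -0.257  0.07 ]
hsC [ 0.685 -0.39   0.09 ]
jar [0.63  0.456 0.075]
wr [0.765 0.174 0.005]
```

```bash
cat > ov.py <<'E'
from fit import *
def circ(c,r,z):
    a=np.linspace(0,2*np.pi,60);return np.c_[c[0]+r*np.cos(a),c[1]+r*np.sin(a),0*a+z]
def overlay(f,name,st,lid,box,sc,sh=0.,iz=.012,oz=None,lid2=None):
    img=f["pixels"][box[1]:box[3],box[0]:box[2]];img=cv2.resize(img,None,fx=sc,fy=sc,interpolation=cv2.INTER_CUBIC)
    oz=iz+.011 if oz is None else oz; lid2=lid if lid2 is None else lid2
    def L(X,col):
        p=(proj(f,X)-[box[0]-.5,box[1]-.5])*sc-.5
        cv2.polylines(img,[np.round(p*8).astype(int).reshape(-1,1,2)],False,col,1,cv2.LINE_AA,3)
    for s in(-1,1):
        L(stpts(st,[[s*58+a,b,72] for a,b in((-4,-150),(4,-150),(4,150),(-4,150),(-4,-150))]/np.array([1000,1000,1000])),(0,0,255))
    L(stpts(st,np.array([[-65,-150,10],[65,-150,10],[65,150,10],[-65,150,10],[-65,-150,10]])/1000),(0,255,0))
    y0=-55+40+sh*1000
    L(stpts(st,np.array([[-12,y0-7,99],[12,y0-7,99],[12,y0+7,99],[-12,y0+7,99],[-12,y0-7,99]])/1000),(255,0,255))
    y0-=40
    L(stpts(st,np.array([[-52,y0-50,65],[52,y0-50,65],[52,y0+50,65],[-52,y0+50,65],[-52,y0-50,65]])/1000),(255,0,0))
    tc=stpts(st,[[0,-.055,0]])[0]
    L(circ(tc,.044,.06),(0,128,255));L(circ(tc,.040,.06),(0,128,255))
    for c,r,z in((lid,.008,iz+.078),(lid2,.021,oz+.039),(lid2,.05,oz+.01),(lid2,.05,oz)):L(circ(c,r,z),(0,0,255))
    cv2.imwrite(name,img)
E
python3 - <<'E'
from ov import *
ft=bot.grab_frame("top");fs=bot.grab_frame("scene")
st=(.501,.190,.147);lid=(.6135,-.147)
overlay(ft,"pics/o1.png",st,lid,(200,150,430,300),3.4)
overlay(fs,"pics/o2.png",st,lid,(240,140,470,290),3.4)
E
```

```text
(no output)
```

View pics/o1.png

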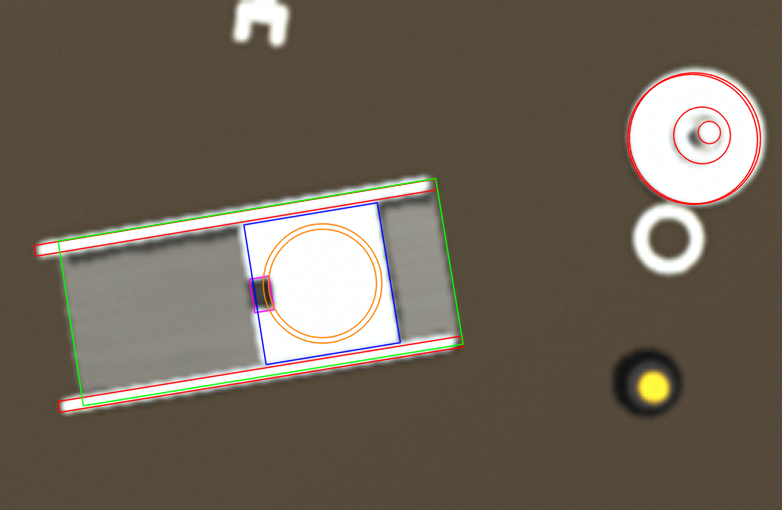

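View pics/o2.png

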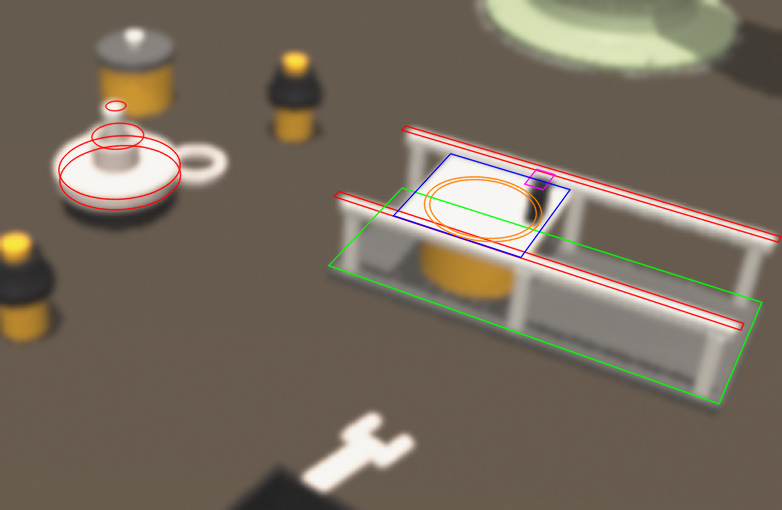

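```bash
cat > go.py <<'E'
import sys
from h import *
from scipy.spatial.transform import Rotation as Ro
# usage: go.py x y z [yaw of tool-y axis line, rad (world angle)]
o=bot.observe();R=Ro.from_euler("xyz",o["tool_rot"])
print("t",round(o["clock"],2),"pos",np.round(o["position"],4),"rot",np.round(o["tool_rot"],4),"F",np.round(o["force"],1),"w",round(o["grip_width"],4),"q",np.round(o["qpos"],2))
if len(sys.argv)>=4:
    p=np.array([float(a) for a in sys.argv[1:4]])
    d=p-o["position"]
    if len(sys.argv)>4:
        a=float(sys.argv[4]); Y=np.array([np.cos(a),np.sin(a),0]);Z=np.array([0,0,-1.]);X=np.cross(Y,Z)
        G=Ro.from_matrix(np.c_[X,Y,Z]); r=(R.inv()*G).as_rotvec()/(2*np.pi)
        print("turn frac",np.round(r,4),"deg",np.round(r*360,1)); R=G
    print("shift units (after turn)",np.round(R.inv().apply(d)/.025,3),"dist",np.round(np.linalg.norm(d),4))
E
python3 go.py .5035 .1752 .17 1.718
```

```text
t 1.5 pos [0.19   0.5954 0.2092] rot [ 3.1416 -0.      2.8328] F [ 1.1  0.4 -0.5] w 0.0853 q [-1.33  0.52 -0.04  1.6   0.02  1.02 -0.11]
turn frac [ 0.     -0.     -0.0726] deg [  0.   -0.  -26.1]
shift units (after turn) [ -9.94  -18.467   1.568] dist 0.5258
```

```bash
python3 -m handwheel '[[0,0,0,0,0,-0.0242],[0,0,0,0,0,-0.0242],[0,0,0,0,0,-0.0242],[-0.5,-1,0,0,0,0],[-0.5,-1,0,0,0,0],[-0.5,-1,0,0,0,0],[-0.5,-1,0,0,0,0],[-0.5,-1,0,0,0,0]]' -0.2 40
python3 -m handwheel '[[-0.55,-1,0,0,0,0],[-0.55,-1,0,0,0,0],[-0.55,-1,0,0,0,0],[-0.55,-1,0,0,0,0],[-0.55,-1,0,0,0,0],[-0.55,-1,0,0,0,0],[-0.55,-1,0,0,0,0],[-0.55,-1,0,0,0,0]]'
python3 go.py .5035 .1752 .17 1.718
```

```text
clock: 2.5
position: [0.2707, 0.4802, 0.2093]
tool_rot: [3.142, 0.0, -2.994]
force: [-0.1, -0.7, -0.4]
grip_width: 0.0514
clock: 3.5
position: [0.4089, 0.2985, 0.2093]
tool_rot: [3.141, 0.0, -2.994]
force: [-0.2, 0.2, -0.7]
grip_width: 0.0514
t 3.5 pos [0.4089 0.2985 0.2093] rot [ 3.1414e+00  3.0000e-04 -2.9943e+00] F [-0.2  0.2 -0.7] w 0.0514 q [-0.69  0.33 -0.07  1.91  0.03  0.9   0.94]
turn frac [0. 0. 0.] deg [0. 0. 0.]
shift units (after turn) [-3.02  -5.434  1.574] dist 0.1603
```

```bash
python3 -m handwheel '[[-0.6,-1,0.3,0,0,0],[-0.6,-1,0.3,0,0,0],[-0.6,-1,0.3,0,0,0],[-0.6,-1,0.3,0,0,0],[-0.6,-1,0.3,0,0,0],[0,-0.44,0.06,0,0,0],[0,0,0,0,0,0]]'
python3 go.py .5035 .1752 .070 1.718
python3 - <<'E'
from ov import *
fs=bot.grab_frame("scene");ft=bot.grab_frame("top")
for f,b,n in((ft,(200,150,430,300),"a1"),(fs,(270,100,500,250),"a2")):
    cv2.imwrite(f"pics/{n}.png",cv2.resize(f["pixels"][b[1]:b[3],b[0]:b[2]],None,fx=3.4,fy=3.4))
E
```

```text
clock: 4.38
position: [0.5022, 0.1754, 0.1702]
tool_rot: [-3.142, -0.0, -2.995]
force: [-1.2, -0.2, 0.3]
grip_width: 0.0509
t 4.38 pos [0.5022 0.1754 0.1702] rot [-3.1416e+00 -3.0000e-04 -2.9952e+00] F [-1.2 -0.2  0.3] w 0.0509 q [-0.43  0.42 -0.02  1.88  0.01  0.83  1.26]
turn frac [-0.     -0.     -0.0001] deg [-0. -0. -0.]
shift units (after turn) [-0.05  -0.016  4.01 ] dist 0.1003
```

View pics/a1.png

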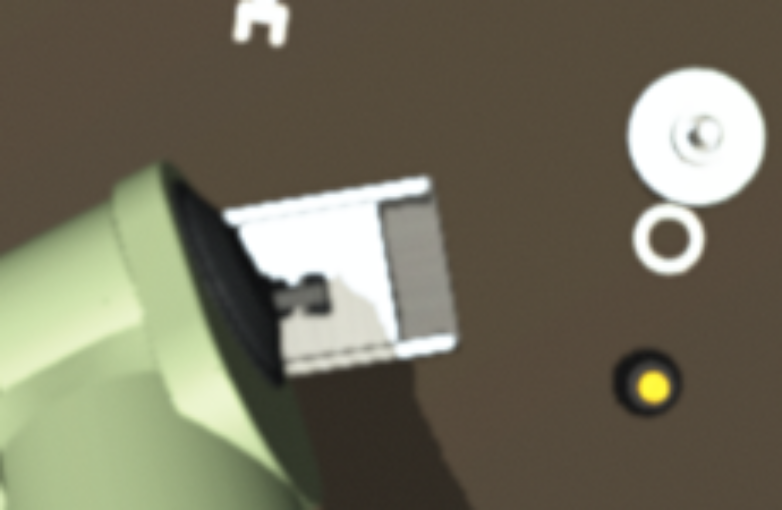

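View pics/a2.png

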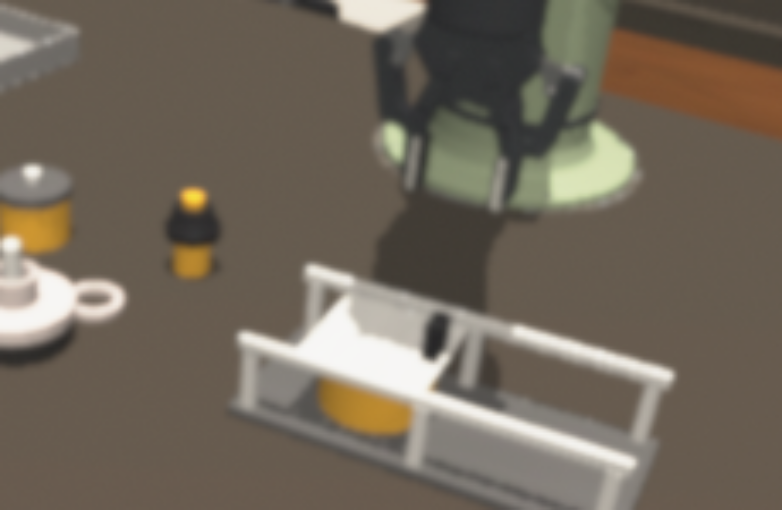

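The gripper is above the grip, and its jaws open along the rails. Descending.

```bash
python3 -m handwheel '[[-0.05,0,0.8,0,0,0],[0,0,0.8,0,0,0],[0,0,0.8,0,0,0],[0,0,0.6,0,0,0],[0,0,0.6,0,0,0],[0,0,0.4,0,0,0],[0,0,0,0,0,0]]'
python3 -m handwheel '[[0,0,0,0,0,0],[0,0,0,0,0,0],[0,0,0,0,0,0],[0,0,0,0,0,0],[0,0,0,0,0,0]]' 1 40
python3 go.py .5035 .1752 .070 1.718
```

```text
clock: 5.35
position: [0.5034, 0.1759, 0.0697]
tool_rot: [-3.141, -0.001, -2.994]
force: [0.1, 0.4, 1.1]
grip_width: 0.0512
clock: 5.98
position: [0.5039, 0.1779, 0.071]
tool_rot: [3.139, 0.001, -2.993]
force: [-3.4, 8.4, 4.8]
grip_width: 0.0121
t 5.97 pos [0.5039 0.1779 0.071 ] rot [ 3.1395e+00  1.5000e-03 -2.9929e+00] F [-3.4  8.4  4.8] w 0.0121 q [-0.43  0.57 -0.02  1.95  0.02  0.61  1.25]
turn frac [0.0003 0.0002 0.0002] deg [0.1 0.1 0.1]
shift units (after turn) [ 0.03  -0.104  0.039] dist 0.0029
```

```bash
python3 -m handwheel '[[0,0.4,0,0,0,0],[0,0.6,0,0,0,0],[0,0.7,0,0,0,0],[0,0.7,0,0,0,0],[0,0.7,0,0,0,0],[0,0.7,0,0,0,0],[0,0.5,0,0,0,0],[0,0.3,0,0,0,0]]'
python3 go.py .5039 .1779 .070 1.718
python3 -m handwheel '[[0,0.15,0,0,0,0],[0,0,0,0,0,0],[0,0,0,0,0,0]]'
python3 go.py .5039 .1779 .070 1.718
```

```text
clock: 6.98
position: [0.4866, 0.2903, 0.0709]
tool_rot: [-3.142, 0.0, -2.994]
force: [-3.1, -2.8, 11.1]
grip_width: 0.0123
t 6.97 pos [0.4866 0.2903 0.0709] rot [-3.1416e+00  2.0000e-04 -2.9938e+00] F [-3.1 -2.8 11.1] w 0.0123 q [-0.63  0.61 -0.01  1.87  0.01  0.66  1.07]
turn frac [-0.      0.      0.0001] deg [-0.  0.  0.]
shift units (after turn) [-0.025 -4.548  0.035] dist 0.1137
clock: 7.35
position: [0.4864, 0.2919, 0.0708]
tool_rot: [-3.14, -0.0, -2.995]
force: [-3.1, -9.8, 12.3]
grip_width: 0.0123
t 7.35 pos [0.4864 0.2919 0.0708] rot [-3.1397e+00 -5.0000e-04 -2.9953e+00] F [-3.1 -9.8 12.3] w 0.0123 q [-0.64  0.62 -0.01  1.86  0.01  0.66  1.06]
turn frac [-0.0003 -0.0001 -0.0001] deg [-0.1 -0.  -0.1]
shift units (after turn) [-0.025 -4.612  0.032] dist 0.1153
```

```bash
python3 -m handwheel '[[0,-0.1,0,0,0,0],[0,0,0,0,0,0],[0,0,0,0,0,0],[0,0,-0.5,0,0,0],[0,0,-1,0,0,0],[0,0,-1,0,0,0],[0,0,-1,0,0,0],[0,0,-1,0,0,0]]' -0.2 40
python3 go.py .614 -.1465 .17 1.718
python3 - <<'E'
from ov import *
fs=bot.grab_frame("scene")
st=(.501,.190,.147);lid=(.6135,-.147)
overlay(fs,"pics/b2.png",st,lid,(240,140,470,290),3.4,sh=.115)
E
```

```text
clock: 8.35
position: [0.4866, 0.291, 0.1845]
tool_rot: [3.141, 0.001, -2.994]
force: [-0.0, 0.5, 0.2]
grip_width: 0.0511
t 8.35 pos [0.4866 0.291  0.1845] rot [ 3.1412e+00  6.0000e-04 -2.9943e+00] F [-0.   0.5  0.2] w 0.0511 q [-0.64  0.46 -0.01  1.78  0.    0.9   1.07]
turn frac [0.0001 0.0001 0.    ] deg [0. 0. 0.]
shift units (after turn) [ -2.473 -18.059   0.578] dist 0.4559
```

View pics/b2.png

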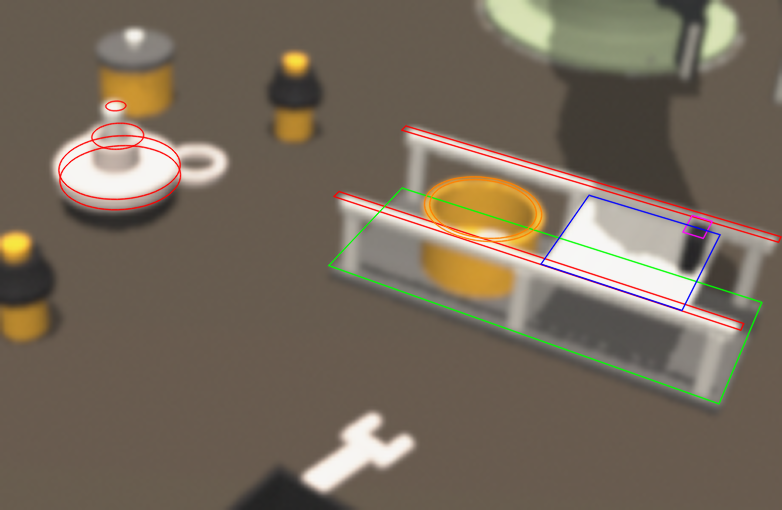

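The shutter is fully open: the overlay matches at (440,205), and the tin mouth is visible around (382,200). Moving to the lids.

```bash
python3 -m handwheel '[[-0.1,-0.5,0,0,0,0],[-0.1,-1,0,0,0,0],[-0.1,-1,0,0,0,0],[-0.1,-1,0,0,0,0],[-0.1,-1,0,0,0,0],[-0.1,-1,0,0,0,0],[-0.1,-1,0,0,0,0],[-0.1,-1,0,0,0,0]]'
python3 -m handwheel '[[-0.2,-1,0,0,0,0],[-0.2,-1,0,0,0,0],[-0.2,-1,0,0,0,0],[-0.2,-1,0,0,0,0],[-0.2,-1,0,0,0,0],[-0.2,-1,0,0,0,0],[-0.2,-1,0,0,0,0],[-0.2,-1,0,0,0,0]]'
python3 go.py .614 -.1465 .15 1.718
python3 -m handwheel '[[0,-1,0.2,0,0,0],[0,-1,0.2,0,0,0],[-0.05,-0.55,0.2,0,0,0],[0,0,0,0,0,0],[0,0,0,0,0,0]]'
python3 go.py .614 -.1465 .0655 1.718
python3 - <<'E'
from ov import *
fs=bot.grab_frame("scene");ft=bot.grab_frame("top")
for f,b,n in((ft,(270,100,500,250),"c1"),(fs,(170,80,400,230),"c2")):
    cv2.imwrite(f"pics/{n}.png",cv2.resize(f["pixels"][b[1]:b[3],b[0]:b[2]],None,fx=3.4,fy=3.4))
E
```

```text
clock: 9.4
position: [0.5338, 0.1066, 0.1823]
tool_rot: [-3.141, -0.001, -2.995]
force: [0.3, 0.6, -1.0]
grip_width: 0.0515
clock: 10.4
position: [0.6024, -0.0853, 0.1822]
tool_rot: [-3.142, -0.001, -2.995]
force: [-0.1, -0.5, -0.4]
grip_width: 0.0511
t 10.4 pos [ 0.6024 -0.0853  0.1822] rot [-3.1415e+00 -1.1000e-03 -2.9948e+00] F [-0.1 -0.5 -0.4] w 0.0511 q [-0.    0.53  0.06  1.68 -0.04  0.94  1.8 ]
turn frac [-0.     -0.0002 -0.0001] deg [-0.  -0.1 -0. ]
shift units (after turn) [-0.098 -2.491  1.288] dist 0.0701
clock: 11.02
position: [0.6134, -0.1454, 0.1677]
tool_rot: [3.141, -0.0, -2.993]
force: [0.3, 0.3, 0.8]
grip_width: 0.0511
t 11.03 pos [ 0.6134 -0.1454  0.1677] rot [ 3.1411e+00 -1.0000e-04 -2.9934e+00] F [0.3 0.3 0.8] w 0.0511 q [ 0.09  0.58  0.07  1.63 -0.05  0.94  1.9 ]
turn frac [ 0.0001 -0.      0.0002] deg [ 0.  -0.   0.1]
shift units (after turn) [-0.018 -0.045  4.087] dist 0.1022
```

View pics/c1.png

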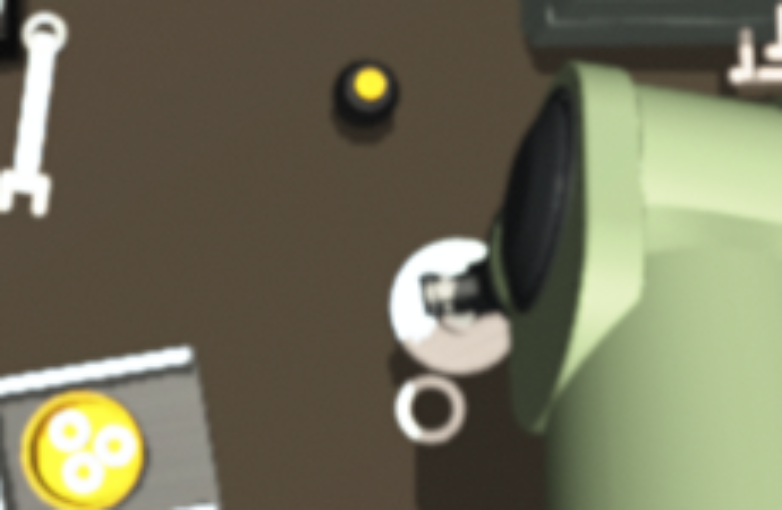

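View pics/c2.png

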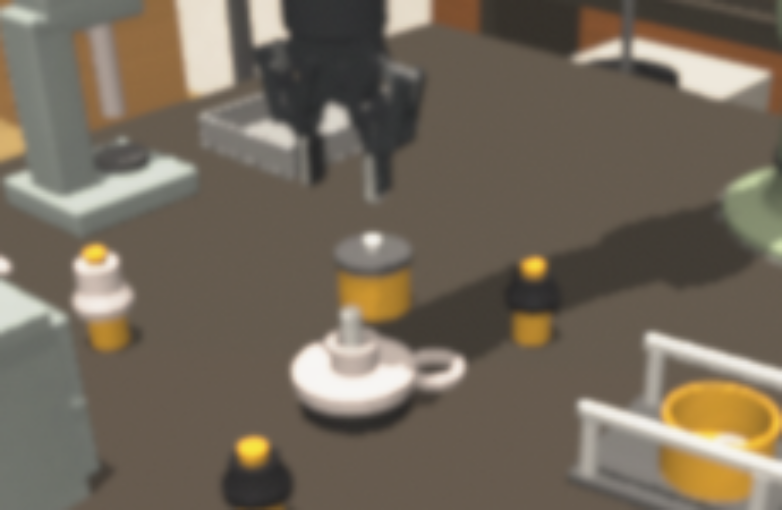

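The fingers straddle the post. In the top view the tin mouth at (83,450) is clear. Descending.

```bash
python3 -m handwheel '[[-0.02,-0.03,0.8,0,0,0],[0,0,0.8,0,0,0],[0,0,0.8,0,0,0],[0,0,0.6,0,0,0],[0,0,0.5,0,0,0],[0,0,0.3,0,0,0],[0,0,0.2,0,0,0],[0,0,0,0,0,0]]'
python3 go.py .614 -.1465 .066 1.718
```

```text
clock: 12.12
position: [0.6141, -0.1471, 0.0676]
tool_rot: [-3.142, -0.0, -2.994]
force: [0.9, 0.0, 0.4]
grip_width: 0.0514
t 12.12 pos [ 0.6141 -0.1471  0.0676] rot [-3.1416e+00 -1.0000e-04 -2.9943e+00] F [0.9 0.  0.4] w 0.0514 q [ 0.1   0.7   0.06  1.69 -0.05  0.75  1.9 ]
turn frac [-0. -0.  0.] deg [-0. -0.  0.]
shift units (after turn) [-0.002  0.026  0.066] dist 0.0018
```

```bash
python3 -m handwheel '[[0,0,0,0,0,0],[0,0,0,0,0,0],[0,0,0,0,0,0],[0,0,0,0,0,0],[0,0,0,0,0,0],[0,0,0,0,0,0]]' 1 70
python3 go.py
python3 -m handwheel '[[0,0,-0.1,0,0,0],[0,0,-0.2,0,0,0],[0,0,-0.3,0,0,0],[0,0,-0.3,0,0,0],[0,0,0,0,0,0]]'
python3 go.py
python3 - <<'E'
from ov import *
fs=bot.grab_frame("scene")
b=(170,80,400,230)
cv2.imwrite(f"pics/d2.png",cv2.resize(fs["pixels"][b[1]:b[3],b[0]:b[2]],None,fx=3.4,fy=3.4))
E
```

```text
clock: 12.88
position: [0.6143, -0.1472, 0.068]
tool_rot: [-3.141, 0.001, -2.994]
force: [-0.6, 0.9, 6.3]
grip_width: -0.0
t 12.88 pos [ 0.6143 -0.1472  0.068 ] rot [-3.1414e+00  5.0000e-04 -2.9943e+00] F [-0.6  0.9  6.3] w -0.0 q [ 0.1   0.7   0.06  1.69 -0.05  0.75  1.9 ]
clock: 13.5
position: [0.6144, -0.1472, 0.091]
tool_rot: [-3.141, 0.001, -2.994]
force: [1.2, 0.5, -0.3]
grip_width: 0.0003
t 13.5 pos [ 0.6144 -0.1472  0.091 ] rot [-3.1412e+00  1.1000e-03 -2.9943e+00] F [ 1.2  0.5 -0.3] w 0.0003 q [ 0.1   0.67  0.06  1.68 -0.05  0.79  1.9 ]
```

View pics/d2.png

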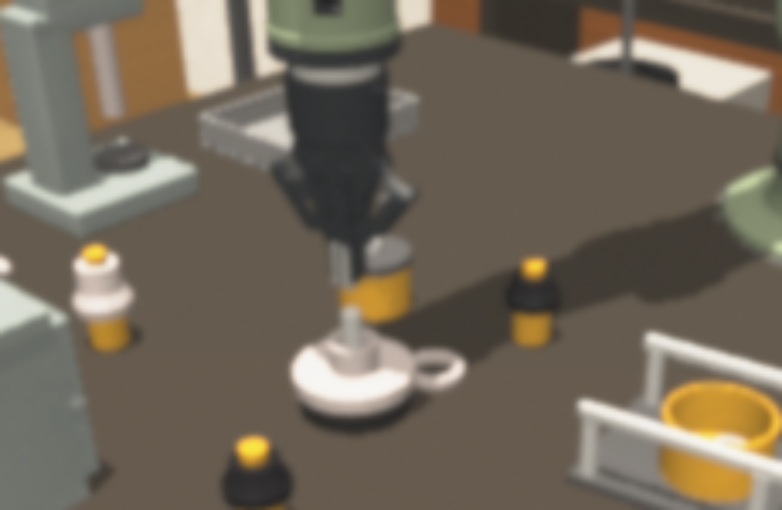

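The fingers closed to zero width, so they missed the post. I'll check where the tips really are against the post.

Run:
```python
from ov import *
fs=bot.grab_frame("scene");ft=bot.grab_frame("top")
o=bot.observe();p=o["position"]
for f,b,n in((ft,(350,130,470,220),"e1"),(fs,(230,130,350,220),"e2")):
    s=6.5;img=cv2.resize(f["pixels"][b[1]:b[3],b[0]:b[2]],None,fx=s,fy=s,interpolation=cv2.INTER_CUBIC)
    def dot(X,c):
        q=(proj(f,[X])[0]-[b[0]-.5,b[1]-.5])*s-.5;cv2.circle(img,tuple(int(v) for v in q),4,c,-1);print(n,X,proj(f,[X])[0])
    dot(p,(0,0,255));dot(p+[0,0,.0187],(0,255,0));dot([.614,-.147,.09],(255,0,255));dot([.614,-.147,.062],(255,255,0))
    cv2.imwrite(f"pics/{n}.png",img)
```

```text
e1 [ 0.61392486 -0.14708441  0.09007654] [408.17586501 188.2891426 ]
e1 [ 0.61392486 -0.14708441  0.10877654] [409.6760775  187.69231452]
e1 [0.614, -0.147, 0.09] [408.13450776 188.26148141]
e1 [0.614, -0.147, 0.062] [405.9947348  189.11389438]
e2 [ 0.61392486 -0.14708441  0.09007654] [273.44418933 170.67901321]
e2 [ 0.61392486 -0.14708441  0.10877654] [273.05070576 164.61151169]
e2 [0.614, -0.147, 0.09] [273.44809041 170.72352056]
e2 [0.614, -0.147, 0.062] [274.02416439 179.57745329]
```

View pics/e1.png

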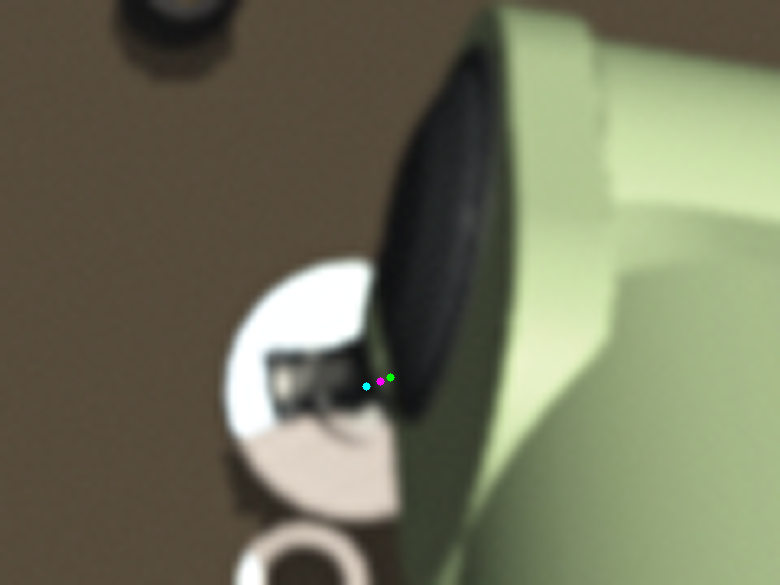

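View pics/e2.png

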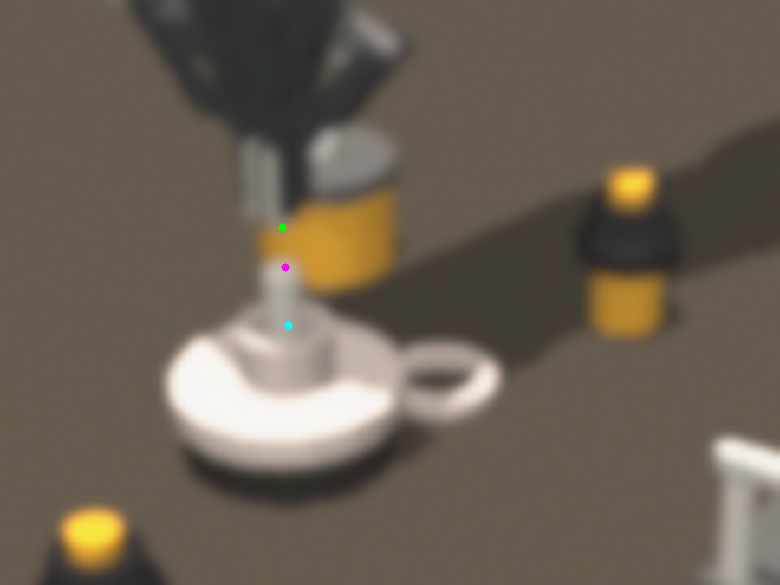

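The finger tips show about 25 mm higher than the reported TCP (tip at about (272,163) in the scene view, TCP dot at (273,171)). The 6 N upward force while closing at z = 0.068 also fits tips resting on the post top at 0.090. I'll confirm this with a gentle touch using the shut fingers.

```bash
python3 -m handwheel '[[0,0,0.3,0,0,0],[0,0,0.3,0,0,0],[0,0,0.12,0,0,0],[0,0,0,0,0,0]]' 
python3 -m handwheel '[[0,0,0.08,0,0,0],[0,0,0,0,0,0]]' 
python3 -m handwheel '[[0,0,0.06,0,0,0],[0,0,0,0,0,0]]' 
python3 -m handwheel '[[0,0,0.06,0,0,0],[0,0,0,0,0,0]]'
```

```text
clock: 14.15
position: [0.6139, -0.1471, 0.0718]
tool_rot: [3.141, -0.001, -2.994]
force: [-0.1, -0.2, 0.2]
grip_width: -0.0
clock: 14.4
position: [0.6141, -0.1471, 0.0702]
tool_rot: [-3.142, 0.0, -2.994]
force: [0.3, -0.7, 0.1]
grip_width: -0.0001
clock: 14.65
position: [0.614, -0.1471, 0.0687]
tool_rot: [-3.142, -0.0, -2.994]
force: [-0.2, -0.7, -0.8]
grip_width: 0.0002
clock: 14.9
position: [0.6142, -0.1472, 0.068]
tool_rot: [-3.141, 0.001, -2.994]
force: [-4.6, 1.2, 13.1]
grip_width: -0.0002
```

Contact came at a reported 0.068, so the real tips are 22 mm above the reported TCP. I'll use that offset from here on.

```bash
python3 -m handwheel '[[0,0,-0.4,0,0,0],[0,0,-0.4,0,0,0],[0,0,0,0,0,0],[0,0,0,0,0,0]]' -0.2 70
python3 -m handwheel '[[0,0,0.4,0,0,0],[0,0,0.4,0,0,0],[0,0,0.3,0,0,0],[0,0,0.2,0,0,0],[0,0,0.2,0,0,0],[0,0,0.1,0,0,0],[0,0,0,0,0,0]]'
python3 go.py .614 -.147 .047 1.718
python3 - <<'E'
from ov import *
fs=bot.grab_frame("scene")
b=(210,110,330,220)
cv2.imwrite(f"pics/f2.png",cv2.resize(fs["pixels"][b[1]:b[3],b[0]:b[2]],None,fx=5.4,fy=5.4,interpolation=2))
E
```

```text
clock: 15.4
position: [0.614, -0.1471, 0.0871]
tool_rot: [3.142, -0.0, -2.994]
force: [-0.1, -0.1, 0.0]
grip_width: 0.051
clock: 16.27
position: [0.614, -0.1471, 0.0472]
tool_rot: [-3.142, -0.0, -2.994]
force: [-0.3, 0.6, 0.3]
grip_width: 0.0508
t 16.27 pos [ 0.614  -0.1471  0.0472] rot [-3.1416e+00 -1.0000e-04 -2.9943e+00] F [-0.3  0.6  0.3] w 0.0508 q [ 0.11  0.73  0.05  1.7  -0.05  0.71  1.9 ]
turn frac [-0. -0.  0.] deg [-0. -0.  0.]
shift units (after turn) [0.001 0.006 0.006] dist 0.0002
```

View pics/f2.png

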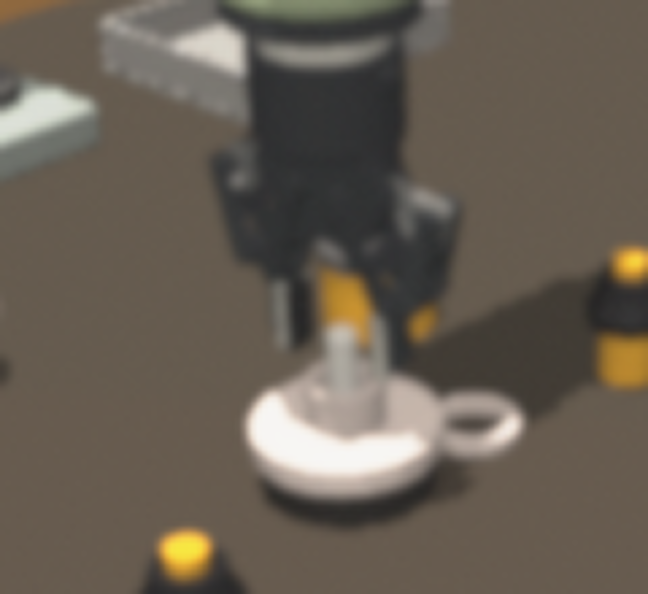

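```bash
python3 -m handwheel '[[0,0,0,0,0,0],[0,0,0,0,0,0],[0,0,0,0,0,0],[0,0,0,0,0,0],[0,0,0,0,0,0]]' 1 70
python3 go.py
```

```text
clock: 16.95
position: [0.6142, -0.1472, 0.0476]
tool_rot: [-3.141, 0.0, -2.994]
force: [-1.4, 0.6, 5.2]
grip_width: 0.0132
t 16.95 pos [ 0.6142 -0.1472  0.0476] rot [-3.1415e+00  3.0000e-04 -2.9943e+00] F [-1.4  0.6  5.2] w 0.0132 q [ 0.11  0.73  0.05  1.7  -0.05  0.71  1.9 ]
```

```bash
python3 -m handwheel '[[0,0,-0.1,0,0,0],[0,0,-0.3,0,0,0],[0,0,-0.5,0,0,0],[0,0,-0.6,0,0,0],[0,0,-0.5,0,0,0],[0,0,-0.2,0,0,0],[0,0,0,0,0,0]]'
python3 go.py
python3 - <<'E'
from ov import *
fs=bot.grab_frame("scene")
b=(210,90,330,200)
cv2.imwrite(f"pics/g2.png",cv2.resize(fs["pixels"][b[1]:b[3],b[0]:b[2]],None,fx=5.4,fy=5.4,interpolation=2))
E
```

```text
clock: 17.82
position: [0.6142, -0.1471, 0.1025]
tool_rot: [-3.141, 0.0, -2.994]
force: [-0.8, -0.6, -5.6]
grip_width: 0.0134
t 17.82 pos [ 0.6142 -0.1471  0.1025] rot [-3.1414e+00  4.0000e-04 -2.9942e+00] F [-0.8 -0.6 -5.6] w 0.0134 q [ 0.1   0.66  0.06  1.67 -0.05  0.81  1.9 ]
```

View pics/g2.png

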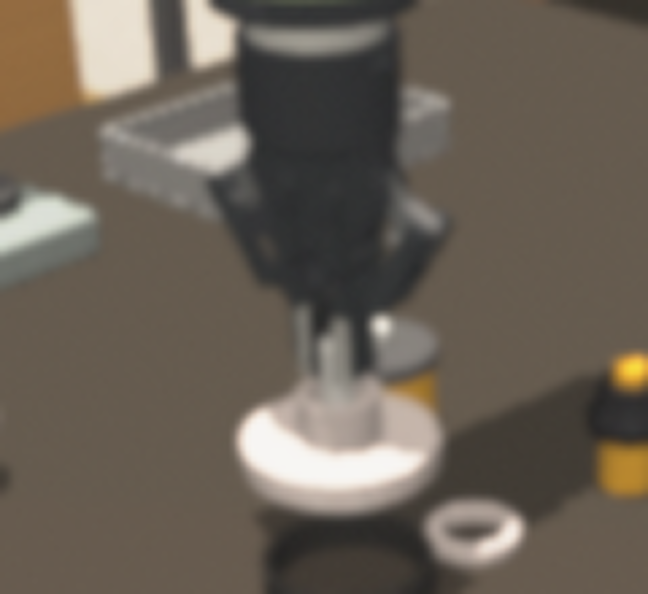

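Both lids are up together. Raising and moving over the tin, with the same wrist orientation.

```bash
python3 go.py .5095 .1375 .1455 1.718
python3 -m handwheel '[[0,0,-0.5,0,0,0],[0,0,-0.7,0,0,0],[0,0.3,-0.4,0,0,0],[0.1,0.5,0,0,0,0],[0.2,0.8,0,0,0,0],[0.2,0.8,0,0,0,0],[0.2,0.8,0,0,0,0],[0.2,0.8,0,0,0,0]]'
python3 -m handwheel '[[0.2,0.8,0,0,0,0],[0.2,0.8,0,0,0,0],[0.2,0.8,0,0,0,0],[0.2,0.8,0,0,0,0],[0.2,0.8,0,0,0,0],[0.2,0.8,0,0,0,0],[0.2,0.8,0,0,0,0],[0.2,0.8,0,0,0,0]]'
python3 go.py .5095 .1375 .1455 1.718
```

```text
t 17.88 pos [ 0.6139 -0.1471  0.1021] rot [ 3.1416e+00 -2.0000e-04 -2.9943e+00] F [-1.1 -0.1 -5.7] w 0.0137 q [ 0.1   0.66  0.06  1.67 -0.05  0.81  1.9 ]
turn frac [ 0. -0.  0.] deg [ 0. -0.  0.]
shift units (after turn) [ 2.462 11.873 -1.737] dist 0.3062
clock: 18.88
position: [0.5764, -0.0499, 0.1421]
tool_rot: [3.141, -0.0, -2.994]
force: [0.1, -0.2, -5.0]
grip_width: 0.0134
clock: 19.88
position: [0.5135, 0.1021, 0.1423]
tool_rot: [-3.142, 0.0, -2.994]
force: [0.3, 0.2, -4.5]
grip_width: 0.0133
t 19.88 pos [0.5135 0.1021 0.1423] rot [-3.1416e+00  2.0000e-04 -2.9942e+00] F [ 0.3  0.2 -4.5] w 0.0133 q [-0.34  0.45  0.04  1.93 -0.03  0.76  1.44]
turn frac [-0.  0.  0.] deg [-0.  0.  0.]
shift units (after turn) [-0.051  1.425 -0.13 ] dist 0.0358
```

```bash
python3 -m handwheel '[[-0.05,0.6,0,0,0,0],[0,0.5,0.2,0,0,0],[0,0.32,0.4,0,0,0],[0,0,0.3,0,0,0],[0,0,0,0,0,0],[0,0,0,0,0,0]]'
python3 go.py .5095 .1375 .1205 1.718
python3 - <<'E'
from ov import *
fs=bot.grab_frame("scene");ft=bot.grab_frame("top")
st=(.501,.190,.147);o=bot.observe();lid=o["position"][:2]
overlay(fs,"pics/i2.png",st,lid,(320,130,480,260),4.9,sh=.115,iz=o["position"][2]-.0355)
overlay(ft,"pics/i1.png",st,lid,(200,180,360,300),4.9,sh=.115,iz=o["position"][2]-.0355)
E
```

```text
clock: 20.62
position: [0.5103, 0.1356, 0.1197]
tool_rot: [-3.141, -0.0, -2.995]
force: [-0.2, -0.3, -4.6]
grip_width: 0.0135
t 20.62 pos [0.5103 0.1356 0.1197] rot [-3.1414 -0.     -2.9951] F [-0.2 -0.3 -4.6] w 0.0135 q [-0.4   0.49  0.04  1.94 -0.03  0.71  1.37]
turn frac [-0.     -0.     -0.0001] deg [-0. -0. -0.]
shift units (after turn) [ 0.019  0.079 -0.031] dist 0.0022
```

View pics/i2.png

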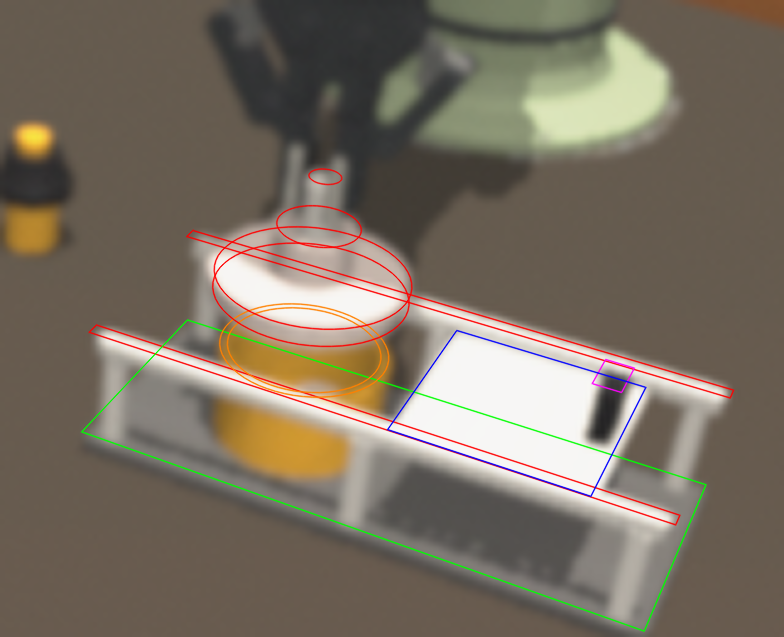

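View pics/i1.png

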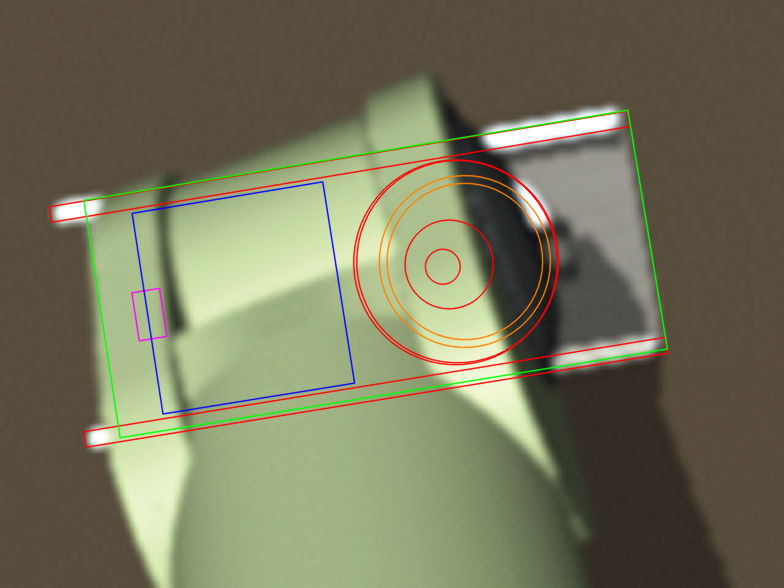

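Run:
```python
from ov import *
ft=bot.grab_frame("top")
a=cv2.imread("pics/c1.png")
hsv=cv2.cvtColor(a,cv2.COLOR_BGR2HSV)
m=cv2.inRange(hsv,(15,120,110),(40,255,255));m[:380]=0;m[:,200:]=0
m=cv2.morphologyEx(m,cv2.MORPH_CLOSE,np.ones((5,5)))
cs,_=cv2.findContours(m,cv2.RETR_EXTERNAL,cv2.CHAIN_APPROX_NONE);c=max(cs,key=cv2.contourArea)
print(c[:,0].min(0),c[:,0].max(0))
c2=c[(c[:,0,1]<500)]
e=cv2.fitEllipse(c2);print(e)
uv=[(e[0][0]+.5)/3.4+270-.5,(e[0][1]+.5)/3.4+100-.5];print(uv,atz(ft,uv,.06))
cv2.ellipse(a,e,(0,0,255),1)
# full rail fit in top0: white pixel weighted
t=cv2.imread("pics/top0.png")
cv2.imwrite("pics/j.png",cv2.resize(a[330:510,0:220],None,fx=3,fy=3))
cv2.imwrite("pics/k.png",cv2.resize(t[165:215,380:430],None,fx=12,fy=12,interpolation=cv2.INTER_CUBIC))
s=cv2.imread("pics/scene0.png")
cv2.imwrite("pics/l.png",cv2.resize(s[160:215,245:305],None,fx=10,fy=10,interpolation=cv2.INTER_CUBIC))
```

```text
[ 21 390] [144 509]
((82.64695739746094, 452.10528564453125), (121.68179321289062, 123.7286376953125), 148.3302764892578)
[293.95498746984146, 232.61920166015625] [0.50963225 0.13656573 0.06      ]
```

View pics/j.png

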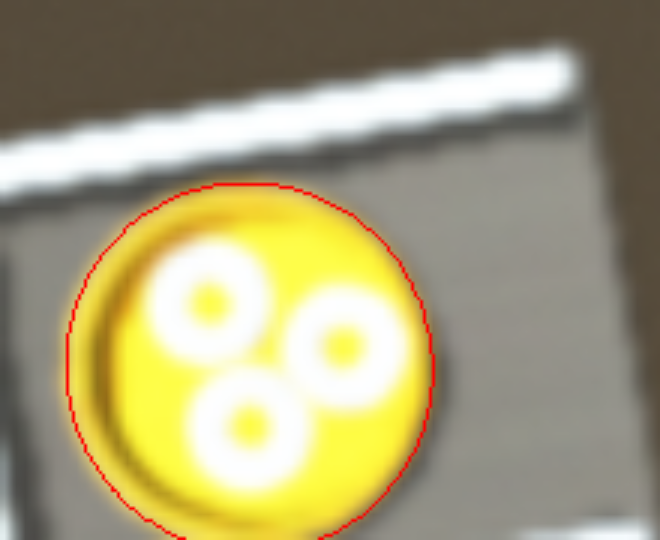

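View pics/k.png

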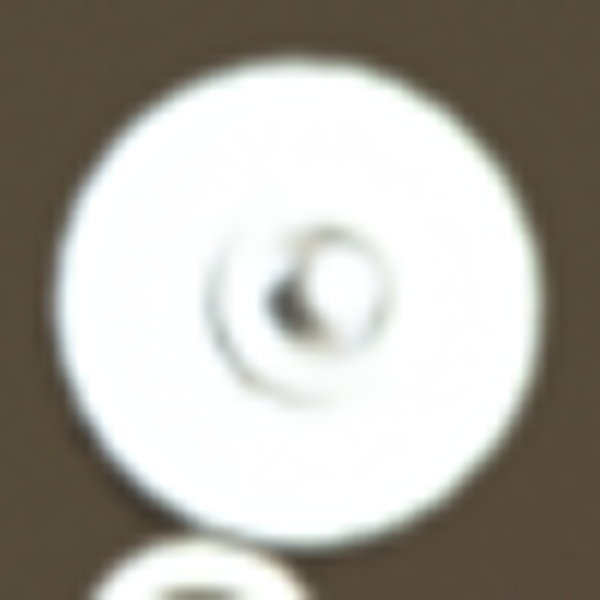

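View pics/l.png

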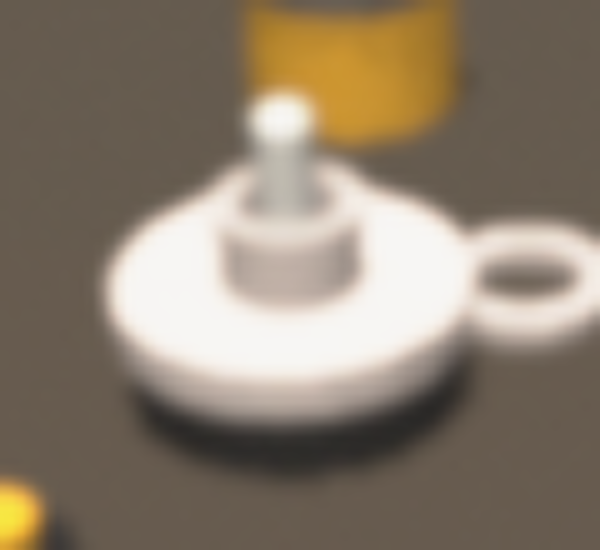

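Estimates of the tin axis: rail model (0.509, 0.136), top-view circle (0.5096, about 0.137), shutter end stops in robot coordinates (0.510, 0.138). I'll aim for (0.510, 0.1375) and go down while watching the force.

```bash
python3 go.py .5100 .1375 .099 1.718
python3 -m handwheel '[[0.02,0.08,0,0,0,0],[0,0,0.3,0,0,0],[0,0,0.3,0,0,0],[0,0,0.2,0,0,0],[0,0,0,0,0,0]]'
python3 go.py .5100 .1375 .0875 1.718
```

```text
t 20.77 pos [0.5103 0.1359 0.1199] rot [ 3.1416e+00  4.0000e-04 -2.9948e+00] F [-0.3  0.2 -4.5] w 0.0137 q [-0.4   0.49  0.04  1.94 -0.03  0.71  1.37]
turn frac [ 0.      0.0001 -0.0001] deg [ 0.  0. -0.]
shift units (after turn) [0.003 0.063 0.838] dist 0.021
clock: 21.4
position: [0.509, 0.138, 0.0992]
tool_rot: [-3.141, -0.001, -2.994]
force: [0.1, 0.6, -4.1]
grip_width: 0.0134
t 21.4 pos [0.509  0.138  0.0992] rot [-3.1413e+00 -9.0000e-04 -2.9943e+00] F [ 0.1  0.6 -4.1] w 0.0134 q [-0.4   0.52  0.03  1.95 -0.03  0.67  1.37]
turn frac [-0.     -0.0001  0.    ] deg [-0.  -0.1  0. ]
shift units (after turn) [-0.035 -0.024  0.466] dist 0.0117
```

```bash
python3 -m handwheel '[[-0.03,-0.01,0.08,0,0,0],[0,0,0.08,0,0,0],[0,0,0,0,0,0]]'
python3 -m handwheel '[[0,0,0.08,0,0,0],[0,0,0,0,0,0]]'
python3 -m handwheel '[[0,0,0.06,0,0,0],[0,0,0,0,0,0]]'
```

```text
clock: 21.78
position: [0.51, 0.1379, 0.0956]
tool_rot: [-3.142, -0.0, -2.994]
force: [0.1, -0.2, -3.5]
grip_width: 0.0133
clock: 22.02
position: [0.51, 0.138, 0.0936]
tool_rot: [-3.142, -0.0, -2.994]
force: [0.6, 0.4, -4.3]
grip_width: 0.0133
clock: 22.28
position: [0.51, 0.138, 0.0921]
tool_rot: [-3.142, -0.0, -2.994]
force: [-0.0, 0.2, -4.0]
grip_width: 0.0135
```

```bash
python3 -m handwheel '[[0,0,0.06,0,0,0],[0,0,0,0,0,0]]'
python3 -m handwheel '[[0,0,0.06,0,0,0],[0,0,0,0,0,0]]'
python3 -m handwheel '[[0,0,0.04,0,0,0],[0,0,0,0,0,0]]'
```

```text
clock: 22.52
position: [0.51, 0.1379, 0.0906]
tool_rot: [-3.142, -0.0, -2.994]
force: [0.1, -0.1, -5.0]
grip_width: 0.0134
clock: 22.78
position: [0.51, 0.1379, 0.0891]
tool_rot: [-3.142, -0.0, -2.994]
force: [1.0, -0.9, -5.3]
grip_width: 0.0132
clock: 23.02
position: [0.5101, 0.1379, 0.0881]
tool_rot: [-3.142, -0.0, -2.994]
force: [0.6, 0.4, -4.4]
grip_width: 0.0133
```

```bash
python3 -m handwheel '[[0,0,0.04,0,0,0],[0,0,0,0,0,0]]'
python3 -m handwheel '[[0,0,0.04,0,0,0],[0,0,0,0,0,0]]'
```

```text
clock: 23.28
position: [0.5101, 0.138, 0.0876]
tool_rot: [3.142, 0.0, -2.994]
force: [-2.4, -0.9, 4.6]
grip_width: 0.0133
clock: 23.52
position: [0.5102, 0.138, 0.0874]
tool_rot: [3.141, 0.001, -2.994]
force: [-9.1, -2.1, 25.3]
grip_width: 0.0133
```

Seated at a reported 0.0876, against a predicted 0.0875. I'll relieve the press, hold, and look.

```bash
python3 -m handwheel '[[0,0,-0.045,0,0,0],[0,0,0,0,0,0],[0,0,0,0,0,0],[0,0,0,0,0,0]]'
python3 - <<'E'
from ov import *
fs=bot.grab_frame("scene")
st=(.501,.190,.147);lid=(.510,.1375)
overlay(fs,"pics/m2.png",st,lid,(320,130,480,260),4.9,sh=.115,iz=.052)
b=(320,130,480,260)
cv2.imwrite("pics/m3.png",cv2.resize(fs["pixels"][b[1]:b[3],b[0]:b[2]],None,fx=4.9,fy=4.9,interpolation=2))
E
```

```text
clock: 24.02
position: [0.5102, 0.138, 0.0876]
tool_rot: [3.142, 0.0, -2.994]
force: [-1.9, -1.0, 6.2]
grip_width: 0.0137
```

View pics/m2.png

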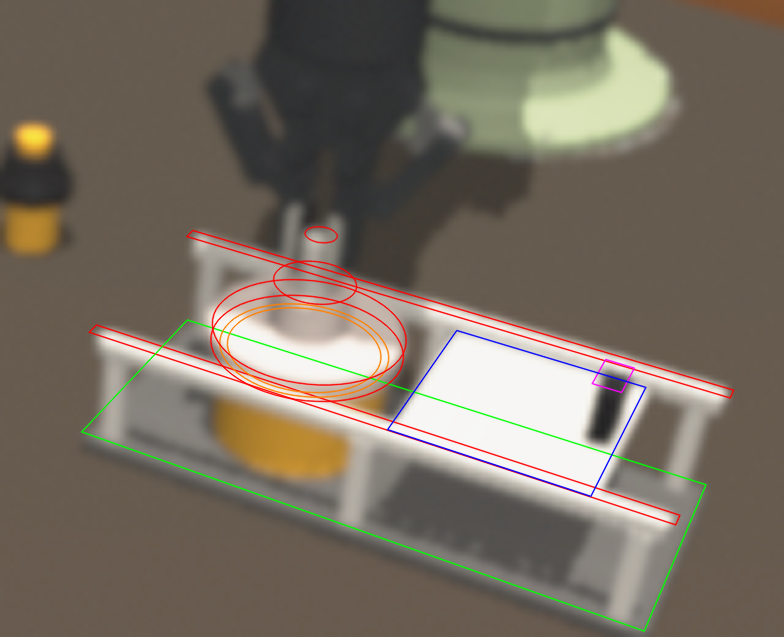

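View pics/m3.png

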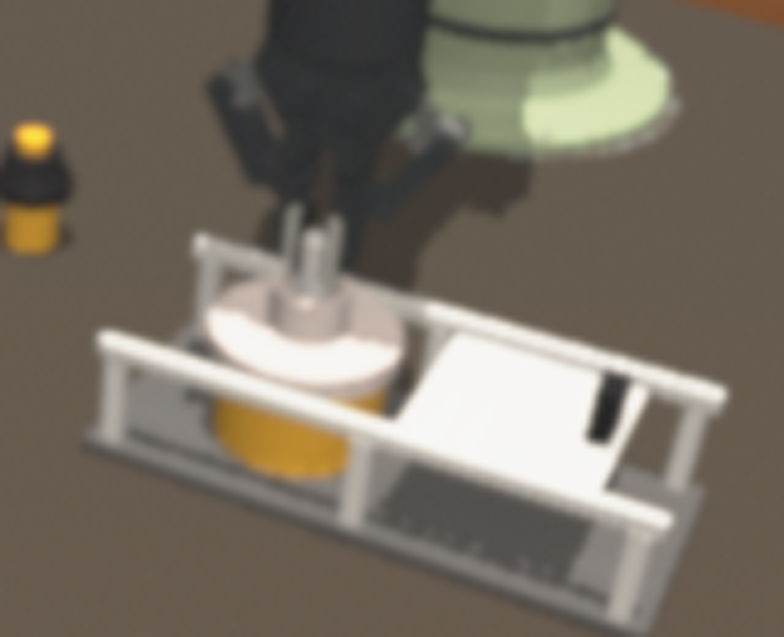

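The lids are seated, with the skirt rim around (305,350) level in the crop. Releasing the post and checking.

```bash
python3 -m handwheel '[[0,0,0,0,0,0],[0,0,0,0,0,0],[0,0,0,0,0,0],[0,0,0,0,0,0]]' -0.5 70
python3 - <<'E'
from ov import *
fs=bot.grab_frame("scene")
b=(320,130,480,260)
cv2.imwrite("pics/n3.png",cv2.resize(fs["pixels"][b[1]:b[3],b[0]:b[2]],None,fx=4.9,fy=4.9,interpolation=2))
E
python3 go.py .5101 .1379 .066 1.718
```

```text
clock: 24.58
position: [0.5101, 0.138, 0.0873]
tool_rot: [-3.142, 0.0, -2.994]
force: [-0.8, 0.6, 0.3]
grip_width: 0.064
t 24.62 pos [0.5101 0.138  0.0873] rot [-3.1416 -0.     -2.9942] F [-0.9 -0.8  0.4] w 0.0642 q [-0.4   0.54  0.03  1.96 -0.03  0.64  1.37]
turn frac [-0. -0.  0.] deg [-0. -0.  0.]
shift units (after turn) [ 0.    -0.003  0.852] dist 0.0213
```

View pics/n3.png

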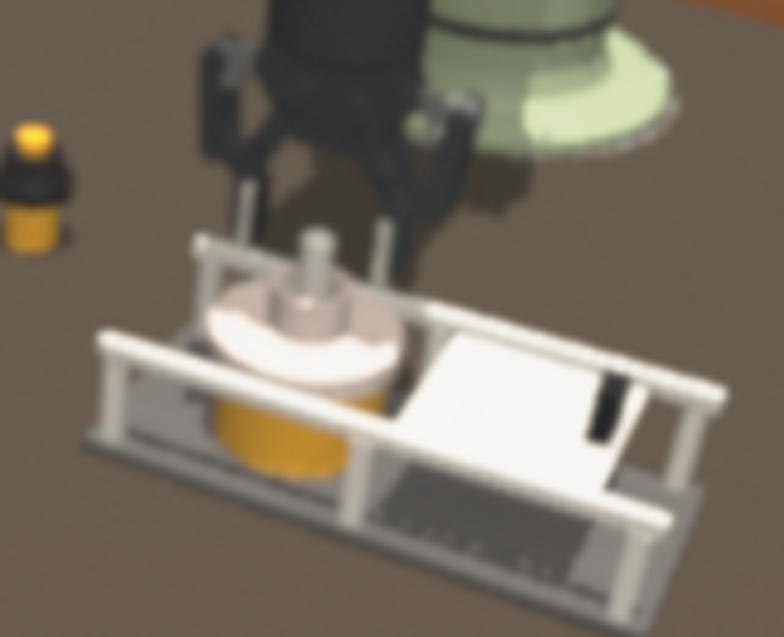

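```bash
python3 -m handwheel '[[0,0,0.2,0,0,0],[0,0,0.25,0,0,0],[0,0,0.2,0,0,0],[0,0,0.12,0,0,0],[0,0,0.08,0,0,0],[0,0,0,0,0,0]]'
python3 - <<'E'
from ov import *
fs=bot.grab_frame("scene")
b=(320,130,480,260)
cv2.imwrite("pics/p3.png",cv2.resize(fs["pixels"][b[1]:b[3],b[0]:b[2]],None,fx=4.9,fy=4.9,interpolation=2))
E
python3 go.py .5101 .1379 .066 1.718
```

```text
clock: 25.38
position: [0.5101, 0.138, 0.066]
tool_rot: [-3.142, -0.0, -2.994]
force: [0.1, 0.7, 0.1]
grip_width: 0.0639
t 25.43 pos [0.5101 0.1379 0.0661] rot [-3.1416e+00  1.0000e-04 -2.9943e+00] F [ 0.4  0.9 -0.4] w 0.0638 q [-0.4   0.58  0.03  1.97 -0.03  0.59  1.37]
turn frac [-0.  0.  0.] deg [-0.  0.  0.]
shift units (after turn) [ 0.001 -0.001  0.005] dist 0.0001
```

View pics/p3.png

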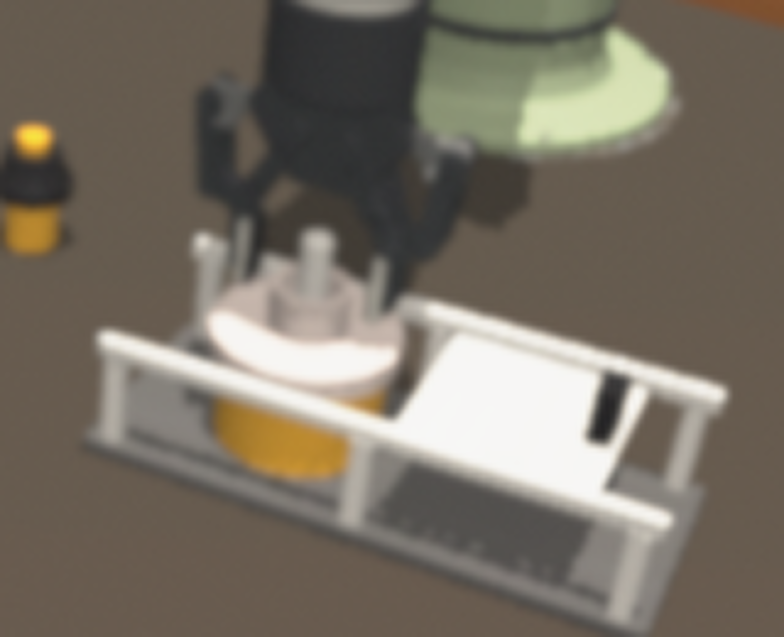

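```bash
python3 -m handwheel '[[0,0,0.08,0,0,0],[0,0,0,0,0,0]]'
python3 -m handwheel '[[0,0,0,0,0,0],[0,0,0,0,0,0],[0,0,0,0,0,0],[0,0,0,0,0,0],[0,0,0,0,0,0]]' 1 60
python3 go.py
python3 - <<'E'
from ov import *
fs=bot.grab_frame("scene")
b=(320,130,480,260)
cv2.imwrite("pics/q3.png",cv2.resize(fs["pixels"][b[1]:b[3],b[0]:b[2]],None,fx=4.9,fy=4.9,interpolation=2))
E
```

```text
clock: 25.68
position: [0.51, 0.138, 0.064]
tool_rot: [-3.142, -0.0, -2.994]
force: [-0.6, 0.9, -0.5]
grip_width: 0.064
clock: 26.3
position: [0.5101, 0.138, 0.0646]
tool_rot: [3.142, 0.0, -2.994]
force: [-3.3, -0.3, 11.3]
grip_width: 0.0405
t 26.3 pos [0.5101 0.138  0.0646] rot [ 3.1415e+00  3.0000e-04 -2.9944e+00] F [-3.3 -0.3 11.3] w 0.0405 q [-0.4   0.58  0.03  1.97 -0.03  0.59  1.37]
```

View pics/q3.png

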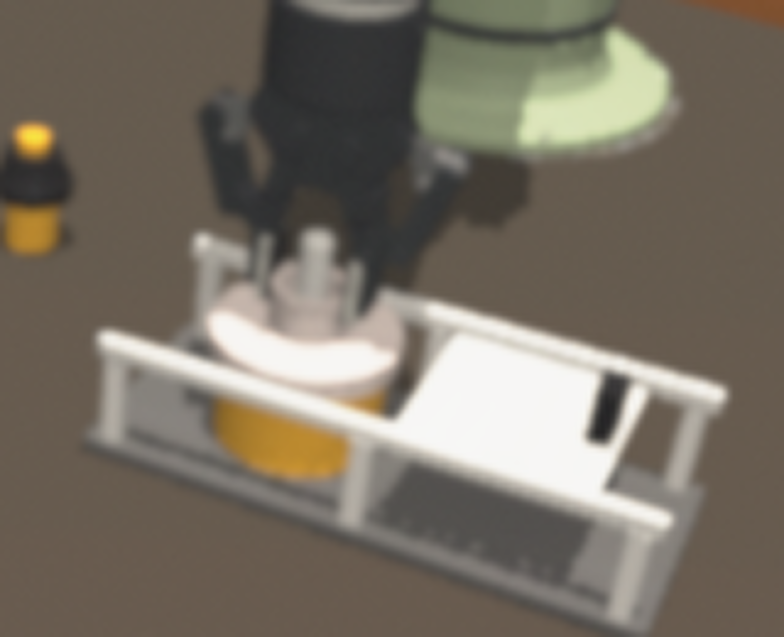

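The collar is held (width 40.5 mm). Lifting straight up, slowly at first.

```bash
python3 -m handwheel '[[0,0,-0.06,0,0,0],[0,0,-0.1,0,0,0],[0,0,-0.15,0,0,0],[0,0,-0.15,0,0,0],[0,0,-0.15,0,0,0],[0,0,0,0,0,0]]'
python3 - <<'E'
from ov import *
fs=bot.grab_frame("scene")
b=(320,130,480,260)
cv2.imwrite("pics/r3.png",cv2.resize(fs["pixels"][b[1]:b[3],b[0]:b[2]],None,fx=4.9,fy=4.9,interpolation=2))
E
```

```text
clock: 27.1
position: [0.5103, 0.138, 0.0797]
tool_rot: [3.141, 0.001, -2.994]
force: [0.0, 0.5, -0.9]
grip_width: 0.0398
```

View pics/r3.png

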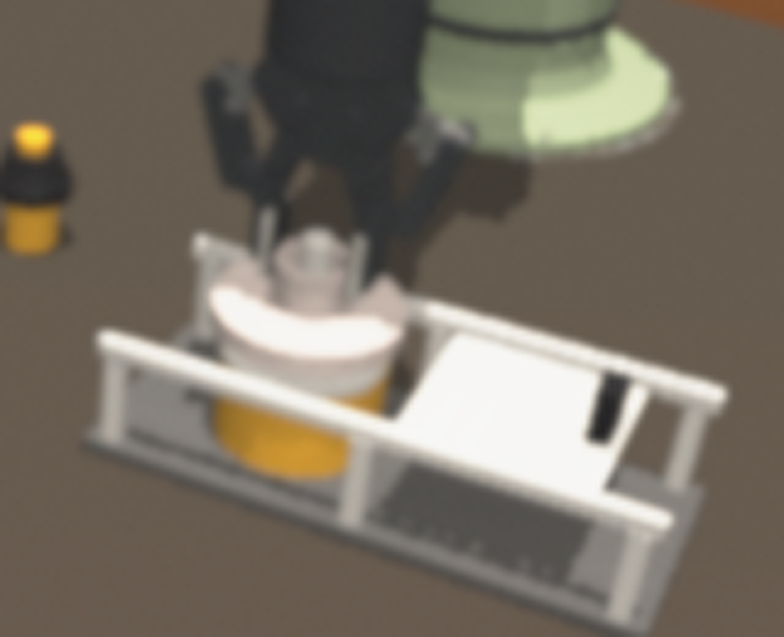

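```bash
python3 -m handwheel '[[0,0,-0.3,0,0,0],[0,0,-0.5,0,0,0],[0,0,-0.6,0,0,0],[0,0,-0.6,0,0,0],[0,0,-0.6,0,0,0],[0,0,-0.4,0,0,0],[0,0,-0.2,0,0,0],[0,0,0,0,0,0]]'
python3 -m handwheel '[[0,0,0,0,0,0],[0,0,0,0,0,0],[0,0,0,0,0,0]]'
python3 - <<'E'
from ov import *
fs=bot.grab_frame("scene");ft=bot.grab_frame("top");o=bot.observe()
st=(.501,.190,.147);lid=(.510,.138)
overlay(fs,"pics/s3.png",st,lid,(320,110,480,260),3.9,sh=.115,iz=.052,oz=.063+o["position"][2]-.0644)
cv2.imwrite("pics/s2.png",fs["pixels"]);cv2.imwrite("pics/s1.png",ft["pixels"])
b=(320,110,480,260)
cv2.imwrite("pics/s4.png",cv2.resize(fs["pixels"][b[1]:b[3],b[0]:b[2]],None,fx=4,fy=4,interpolation=2))
print(o["position"],o["force"],o["grip_width"])
E
```

```text
clock: 28.15
position: [0.5101, 0.138, 0.1594]
tool_rot: [-3.142, 0.0, -2.994]
force: [-1.1, -0.4, -1.2]
grip_width: 0.0396
clock: 28.52
position: [0.51, 0.1379, 0.1591]
tool_rot: [-3.141, -0.0, -2.994]
force: [0.6, -0.9, -0.7]
grip_width: 0.0394
[0.51003655 0.13792168 0.15919239] [-0.7711141  -0.41078275 -0.77321841] 0.039561506208367764
```

View pics/s3.png

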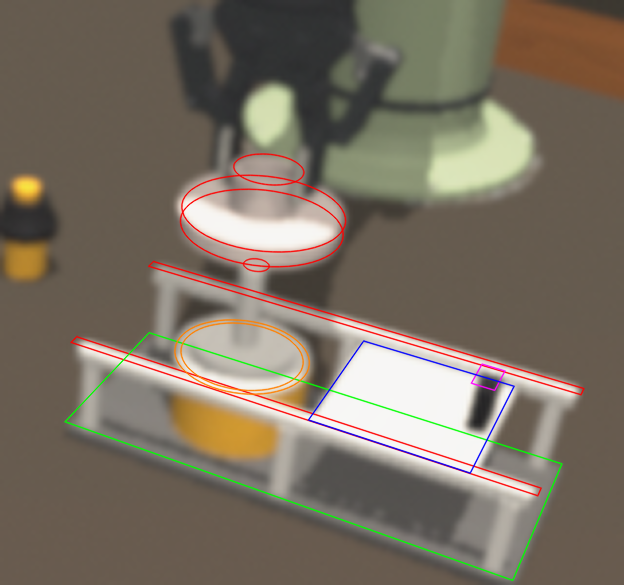

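View pics/s4.png

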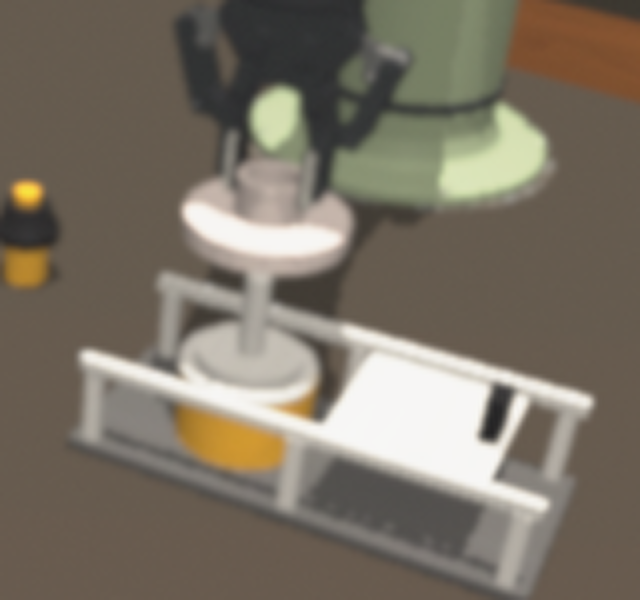

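View pics/s2.png

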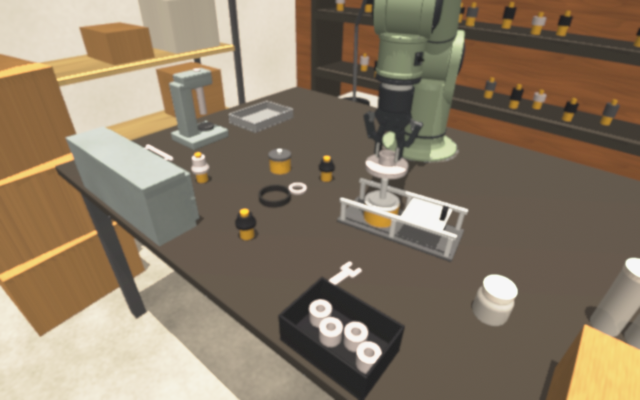

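The outer lid is held level well above the post. The inner lid is seated level in the tin, the shutter is open and the bystanders are in place. Handing in.

Run:
```python
from h import *
print(bot.job_done()); o=bot.observe();print(o["clock"],o["position"],o["grip_width"],o["force"])
```

```text
the job is handed in; nothing more can be done
None
the job is handed in; nothing more can be done
```

The job is handed in, and my last checks all looked right. `job_done()` reports no verdict.

**What I did:**
1. I slid the shutter to its end stop (115 mm measured).
2. I picked up both lids by the post and lowered them onto the tin. They seated at a tool height of 0.0876 m, where I expected 0.0875 m.
3. I let go of the post, gripped the outer lid by its collar and lifted it straight up. I handed in at about 28.5 s of the 64 s allowed.

**Last checks:**
- **Outer lid:** it is held still and level, with the grip reading 39.6 mm. Its rim is about 98 mm above the tin rim (71 mm needed).
- **Inner lid:** the scene picture shows it seated level in the tin.
- **Shutter:** it is still fully open.
- **Bystanders:** none looks moved in the scene picture. I judged this by eye and did not measure it.

**What failed or disagreed:**
- **First grasp of the post missed:** the fingers closed to zero width above it. A touch on the post top showed the fingertips are 22 mm higher than the reported tool position, so I used that offset afterwards. The shutter had been gripped only near the top of its grip for the same reason.
- **Touch on the inner lid:** that touch pressed on the post with about 13 N while the lids were still on the rest. Seating briefly peaked at 25 N.
- **Tin position:** the camera and robot estimates of the tin's axis differed by 2 to 3 mm. I aimed between them, and the lid went in with no side force until it seated.

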